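Start the pillar drill at its guarded switch

TASK

Switch on the workshop's pillar drill: on its switch box, the wider of the two, with a round signal lamp beside the guard, flip the hinged guard cover up and over until it stays open by itself, then press the round start button beneath it all the way in and let it go. Leave the guard standing open, and do not touch the narrower switch box, which runs the fume fan.

Things in the scene. Friction and masses are not known exactly. Their poses are not given: they have to be found in the camera images.
- drill_station: The drill's switch box, fixed to the bench: grey, 130 (x) x 200 (y) x 60 mm high, with a round signal lamp (38 mm wide, 28 high) on its lid at x 0, y +58 mm. Origin: centre of its underside; z up, front faces -x. An aluminium guard hood (75 mm long, 64 wide, 39 high above the lid, open below) covers x = -25 to +50 mm, centred on y = -35 mm; its hinge runs along y at x = +50, z = +63 mm.
- start_tongue (a point): Point to pinch on the drill guard's black grip tongue (centre of its 16 mm width and 10 mm thickness, 30 mm out from the hood). The tongue is 48 mm long and sticks out level from the hood's front towards the box's -x; its underside is 26 mm above the lid. Shut, this point is at x -55, y -35, z +91 mm from the box's origin, 105 mm in front of and 28 mm above the hinge. It moves with the guard.
- start_guard (a joint): Angle of the drill's guard about its hinge, rad: 0 shut, growing as the tongue swings up and over towards the box's far (+x) side, stop at 2.0. Guard 60 to 130 g, hinge nearly free: below about 1.0 rad it falls shut, past about 1.4 rad it falls back on its stop and stays. Pinched across its width, the tongue turns between the pads, so fingers may stay pointing down.
- start_button (a joint): Travel of the drill's start button, m: 0 out, 0.006 fully in. Round grey cap 32 mm wide in a black collar 48 mm wide, under the guard at x +12.5, y -35 mm from the box's origin; top of the cap at z +82 mm, 10 mm above the collar. Pressed straight down; about 5 N takes it fully in; springs back when let go.
- fan_station: The fume fan's switch box, fixed, not to be touched: like the drill's, with an alike guard hood, tongue and button, but only 110 mm wide (y), without a lamp, the hood at its middle (y = 0). 130 mm deep (x), 60 high, 99 over the hood; the tongue reaches 8 mm past the front. Origin: centre of its underside; front faces -x. Either box may stand left or right.

How it is judged:
By the outcome, as a careful person would: the job done as asked, in the order asked, and still so for the second after the job is handed in, with the robot touching nothing.
It also fails if it takes over 42 s, if anything falls off the work surface, if the arm or the gripper's body presses on something with over 40 N, if the wrist force passes 120 N, or if a joint passes its speed limit or range.

ROBOT

A 7-joint arm with a two-finger parallel gripper is mounted at the origin on the work surface. World frame = base frame: x ahead of the robot, y to its left, z up, the work surface at z = 0. Lengths are in m, angles in rad, forces in N, time in s.
With the tool pointing down it reaches from about 0.35 to 0.775 m from the base axis. Payload 3.1 kg.
Tool frame: the origin (TCP) lies midway between the tips of the shut fingers; the grasp point (between the pads) lies 19 mm behind it; z points along the fingers, y is the line along which they close (so a half turn about z gives the same grasp; the last joint's range is limited). The gripper opens to 85 mm and grips with 20 to 120 N. Pads are 22 mm wide; open, the fingers measure 114 mm over their backs; the gripper's body (76 mm by 85 mm) begins 54 mm behind the grasp point. The pads swing forward as they close: fully open they stand 13 mm farther back than shut.
Start: joints at [1.188, 0.311, 0.014, 1.512, -0.004, 1.319, -0.027], TCP at [0.184, -0.518, 0.231] pointing down, gripper open.
Joint ranges: [-2.7, 2.7], [-0.3, 1.91], [-1.27, 1.3], [0.12, 2.57], [-1.44, 4.58], [0.2, 2.03], [-3.05, 3.05]. Speed limits (rad/s): [2.79, 2.79, 3.14, 3.14, 3.14, 3.14, 3.14].

INTERFACE

Orientations are given as a unit quaternion [w, x, y, z].
In Python, from rig import ctrl gives the robot as it stands. Calls block until the motion is done:
- ctrl.move_to(position, orientation): joint-space move of the TCP to a pose.
- ctrl.line_to(position, rate=0.15, attitude=None, threshold=None): straight line of the TCP; attitude=None keeps the orientation; rate is the mean speed in m/s. With threshold (N) it stops when the force on the tool has changed by that much, and returns True; else False.
- ctrl.move_joints(angles): joint-space move.
- ctrl.grip(opening, f_grip=None): finger opening in m; f_grip is the grip in N (None keeps the last); returns when the fingers have stopped.
- ctrl.hold(seconds).
- ctrl.inverse_kinematics(position, orientation): joint angles nearest the present ones, or None.
- ctrl.read_camera(name): name is "side" or "top"; returns a dict with "img" (420x560x3 uint8, red, green, blue), "camera_matrix" (3x3 intrinsics, pixels), "R" (3x3) and "t" (3): a world point X has camera coordinates R X + t. Camera axes: x right, y down, z forward; pixel columns grow to the right and rows downward; lengths in m; the calibration is good to about 2 mm. A picture is of the moment at which its call begins. There is no depth.
A pose or a line that the arm cannot do raises ctrl.MotionError and nothing moves.
- ctrl.hand_in(): hands the job in; it is judged then, once.
Readings, each from a call of its own:
- ctrl.get_clock(): time.
- ctrl.get_joint_pos(): joint angles.
- ctrl.get_qd(): joint speeds.
- ctrl.get_effort(): joint torques, N m.
- ctrl.get_ee_pos(): TCP position.
- ctrl.get_eef_rot(): TCP orientation.
- ctrl.get_force(): force on the tool from outside, world axes, zero at the start.
- ctrl.get_ft_torque(): the same for the moment, N m.
- ctrl.get_grip_width(): finger opening in m.
- ctrl.get_grasp_force(): force on a finger pad.
Only numpy, scipy, OpenCV 4.12 (cv2) and the standard library are available. Lean on these libraries where they do the work, as an engineer would, in place of code of your own. Each camera call takes 0.05 s, during which the arm holds its last target. There are 200 camera calls.

## Working session

There is one attempt and no reset: what is moved stays moved. The work goes in short steps, each a Python script; the robot and the scene stay as the last script left them, time stands still between calls to the robot, and variables do not carry over. Pictures are saved under pics/ and viewed, at most 10 in all, crops included, and the job is handed in when it is done.

```bash
mkdir -p pics
python3 - <<'E'
from rig import ctrl
import cv2,numpy as np,pickle
d={}
for n in("top","side"):
    c=ctrl.read_camera(n);d[n]=c;cv2.imwrite(f"pics/{n}0.png",c["img"][:,:,::-1]);print(n,c["camera_matrix"],c["R"],c["t"])
pickle.dump(d,open("cams.pkl","wb"))
print(ctrl.get_eef_rot(),ctrl.get_ee_pos(),ctrl.get_clock())
E
```

```text
top [[475.5764969    0.         290.39320708]
 [  0.         475.5764969  207.49817   ]
 [  0.           0.           1.        ]] [[-0.00212738 -0.99967031  0.02558816]
 [-0.99251163 -0.00101438 -0.12214596]
 [ 0.12213165 -0.02565639 -0.99218225]] [-0.0309547   0.50737418  0.94561669]
side [[456.26880742   0.         279.20367381]
 [  0.         456.26880742 210.58883262]
 [  0.           0.           1.        ]] [[-0.9309376  -0.36513739 -0.00546558]
 [-0.19291971  0.50445695 -0.84160868]
 [ 0.31005995 -0.78243075 -0.54006014]] [0.47561225 0.18917442 0.78192923]
[-1.06366852e-03  9.85511214e-01  1.69606793e-01 -2.26111271e-04] [ 0.18362937 -0.51773298  0.23031632] 0.1
```

View pics/top0.png

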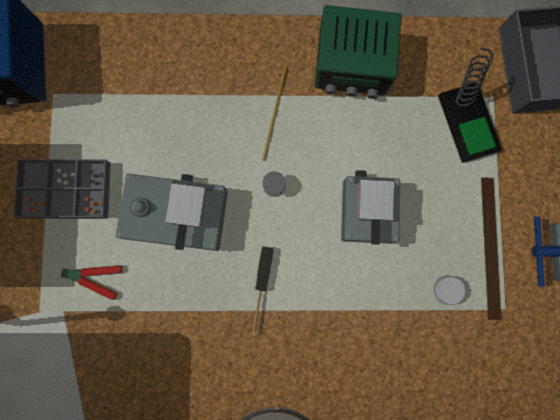

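View pics/side0.png

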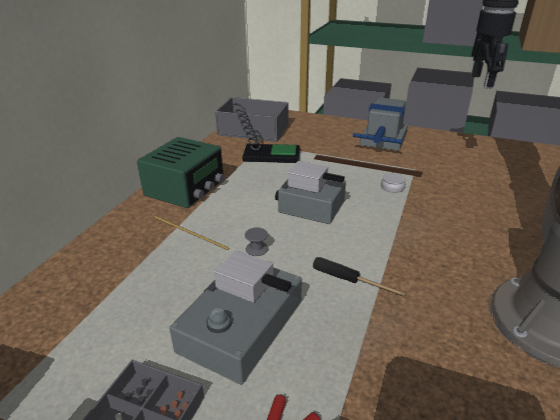

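The top view shows the wider box with a lamp (lamp at about 140,207) on the left at columns 118–227. The fan box is on the right at columns 342–400. I'll enlarge both views to read the corners.

Run:
```python
import cv2,pickle
d=pickle.load(open("cams.pkl","rb"))
def crop(n,x0,y0,x1,y1,s):
    i=d[n]["img"][y0:y1,x0:x1,::-1]; i=cv2.convertScaleAbs(i,alpha=1.3,beta=15)
    i=cv2.resize(i,None,fx=s,fy=s,interpolation=cv2.INTER_CUBIC)
    for x in range((x0+9)//10*10,x1,10):
        cv2.line(i,((x-x0)*s,0),((x-x0)*s,8),(0,0,255),1); 
        if x%20==0: cv2.putText(i,str(x),((x-x0)*s,20),0,.4,(0,0,255),1)
    for y in range((y0+9)//10*10,y1,10):
        cv2.line(i,(0,(y-y0)*s),(8,(y-y0)*s),(0,0,255),1); cv2.putText(i,str(y),(9,(y-y0)*s+4),0,.4,(0,0,255),1)
    cv2.imwrite(f"pics/{n}crop.png",i)
crop("top",105,165,237,260,6); crop("side",165,245,310,380,4)
```

```text
(no output)
```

View pics/topcrop.png

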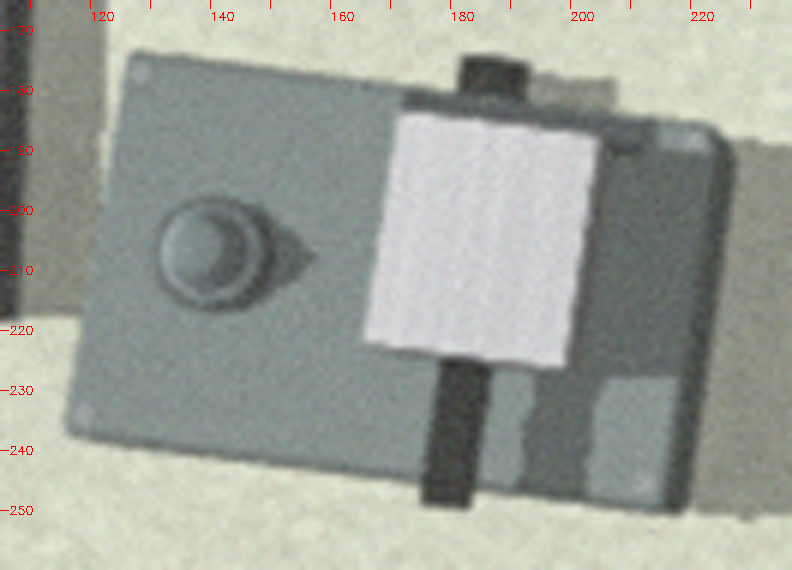

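View pics/sidecrop.png

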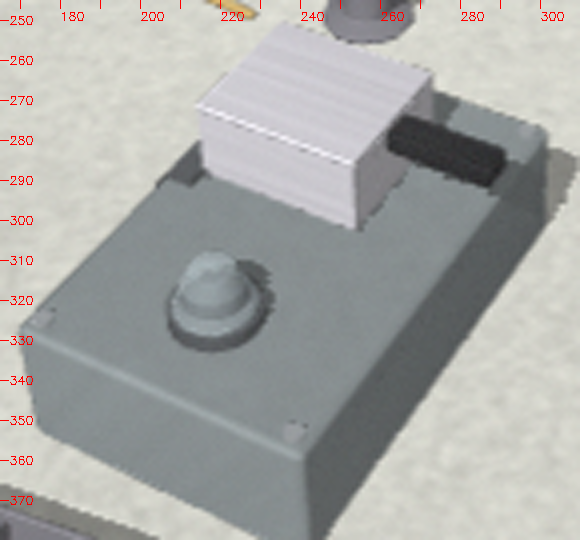

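The readings are clear: lid corners, hood top corners and the tongue tip at top-view pixel (179.3, 249.3). Next I'll fit the box pose to both views.

```bash
cat > h.py <<'E'
import numpy as np,pickle
from scipy.optimize import least_squares
from scipy.spatial.transform import Rotation as Ro
H={"top":[((65,100,60),(126.8,173.3)),((-65,100,60),(116,237.7)),((-65,-100,60),(215.8,250)),((65,-100,60),(223.7,186.3)),
 ((50,-3,99),(171.7,183.3)),((50,-67,99),(205,187.8)),((-25,-3,99),(165.5,222.2)),((-25,-67,99),(199.2,226.3)),((-73,-35,96),(179.3,249.3))],
"side":[((65,100,60),(170.5,326.5)),((-65,100,60),(240.5,359.3)),((-65,-100,60),(301.8,278.3)),((50,-3,99),(214.3,271.8)),((-25,-3,99),(253.8,285.8)),((-25,-67,99),(273.3,262.5)),((50,-67,99),(236.3,250))]}
def W(p,b): # box mm -> world m
    return Ro.from_euler('z',p[2]).apply(np.array(b)/1e3)+[p[0],p[1],0]
def proj(c,X):
    q=c["camera_matrix"]@(c["R"]@X+c["t"]); return q[:2]/q[2]
def fit(names):
    d=pickle.load(open("cams.pkl","rb"))
    f=lambda p:np.concatenate([proj(d[n],W(p,b))-u for n in names for b,u in H[n]])
    r=least_squares(f,[.5,.2,0],loss='soft_l1'); return r.x,f(r.x)
E
python3 - <<'E'
from h import *
np.set_printoptions(precision=4,suppress=True)
for n in(["top"],["side"],["top","side"]):
    p,r=fit(n);print(n,p);print(r.reshape(-1,2).round(1).tolist())
p=fit(["top","side"])[0]
np.save("p.npy",p)
from rig import ctrl
hx,hz=50,63
yaw=p[2]
for k in(0,1):
  q=(Ro.from_euler('z',yaw+k*np.pi)*Ro.from_euler('x',np.pi)).as_quat()[[3,0,1,2]]
  for th in(0,.8,1.4,1.8):
    c,s=np.cos(th),np.sin(th); b=(hx-105*c+28*s,-35,hz+105*s+28*c-19)
    print(k,th,W(p,b),ctrl.inverse_kinematics(list(W(p,b)),list(q)))
E
```

```text
['top'] [ 0.4959  0.2064 -0.1246]
[[-0.9, -0.3], [-1.1, 0.0], [0.5, 0.3], [1.8, -0.8], [0.1, 0.1], [0.0, -0.2], [0.2, 0.0], [0.1, 0.1], [-0.3, 0.4]]
['side'] [ 0.4981  0.2049 -0.1261]
[[-1.5, 0.0], [0.3, 0.2], [1.5, -1.5], [0.1, -0.6], [-0.2, 0.1], [0.3, 0.5], [-0.4, 0.0]]
['top', 'side'] [ 0.4968  0.206  -0.1276]
[[-0.6, -0.9], [-0.9, -0.6], [0.6, -0.0], [2.1, -1.0], [0.4, -0.3], [0.3, -0.5], [0.4, -0.4], [0.3, -0.2], [-0.2, -0.1], [-1.2, 0.7], [0.7, 1.2], [2.1, -0.8], [0.5, -0.0], [0.3, 0.8], [0.8, 1.2], [0.1, 0.5]]
0 0 [0.4378 0.1783 0.072 ] [ 0.2563  0.4548 -0.8642  1.91    0.418   0.9668 -2.5001]
0 0.8 [0.4893 0.1717 0.1388] [ 0.2914  0.4615 -0.8893  1.713   0.3878  1.1543 -2.4055]
0 1.4 [0.5516 0.1637 0.1522] [ 0.2612  0.5596 -0.8613  1.5381  0.4388  1.2472 -2.3642]
0 1.8 [0.5926 0.1584 0.1399] [ 0.2027  0.6229 -0.7782  1.4417  0.4449  1.2583 -2.3164]
1 0 [0.4378 0.1783 0.072 ] [ 0.3326  0.5022 -0.9799  1.9079  0.4961  0.9969  0.5723]
1 0.8 [0.4893 0.1717 0.1388] [ 0.391   0.5334 -1.0607  1.71    0.4968  1.1968  0.644 ]
1 1.4 [0.5516 0.1637 0.1522] [ 0.3384  0.6194 -1.0097  1.5354  0.5375  1.2871  0.7028]
1 1.8 [0.5926 0.1584 0.1399] [ 0.2725  0.6721 -0.915   1.4389  0.5387  1.2938  0.7598]
```

Both views agree to about 2 mm and the sizes match, with the box at (0.497, 0.206) and a yaw of -0.127 rad. I'll swing over and stop above the tongue, then check.

```bash
cat >> h.py <<'E'
p=np.load("p.npy") if __import__("os").path.exists("p.npy") else None
if p is not None: Q=list((Ro.from_euler('z',p[2]+np.pi)*Ro.from_euler('x',np.pi)).as_quat()[[3,0,1,2]])
def tip(th,dz=0):  # TCP when pinching tongue at guard angle th
    c,s=np.cos(th),np.sin(th); return W(p,(50-105*c+28*s,-35,63+105*s+28*c-19+dz))
E
python3 - <<'E'
from h import *
from rig import ctrl
import cv2
ctrl.move_joints([-0.3,0.311,0,1.6,0,1.25,1.14])
ctrl.grip(0.05,30)
ctrl.move_to(list(tip(0,60)),Q)
print(ctrl.get_clock(),ctrl.get_joint_pos(),ctrl.get_ee_pos()-tip(0,60),ctrl.get_force())
for th in(0,.8,1.4,1.8): print(ctrl.inverse_kinematics(list(tip(th)),Q))
a=[cv2.resize(ctrl.read_camera(n)["img"][y:y+200,x:x+200,::-1],None,fx=2,fy=2) for n,x,y in(("top",80,120),("side",160,150))]
cv2.imwrite("pics/c1.png",np.hstack(a))
E
```

```text
3.65 [-0.38910265  0.24057415 -0.0414976   1.8643939   0.01174909  1.03739495
  1.00954705] [-0.00078266  0.00029058 -0.00030165] [ 0.6342764  -0.22728616  0.42973623]
[-0.38927866  0.31723331 -0.04057417  1.93268555  0.01625783  0.89198232
  1.00512574]
[-0.35381661  0.32001928 -0.02078344  1.73671971  0.00739338  1.08492944
  1.0661667 ]
[-3.19320282e-01  4.15891061e-01  1.67129360e-03  1.56191334e+00
 -7.35276061e-04  1.16378887e+00  1.12566403e+00]
[-0.29954311  0.50006764  0.01556175  1.46410263 -0.00807821  1.17748488
  1.1603738 ]
```

View pics/c1.png

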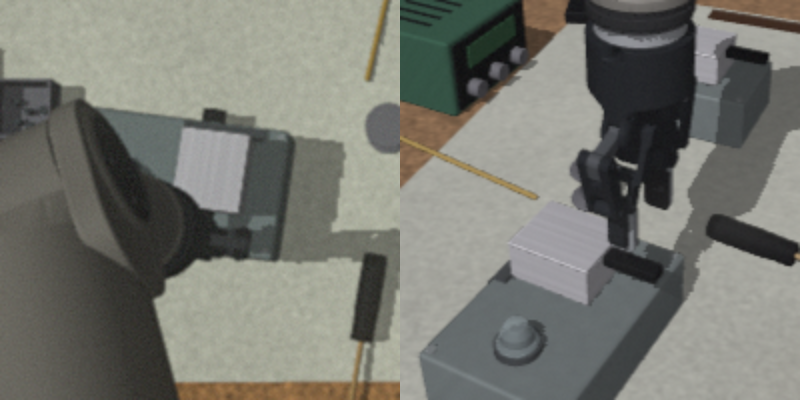

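The fingers straddle the tongue (side crop: fingers at about 620,215, tongue at 635,265). Next: descend, pinch and swing.

Run:
```python
from h import *
from rig import ctrl
import cv2
hit=ctrl.line_to(list(tip(0)),rate=.08,threshold=8)
print("hit",hit,ctrl.get_ee_pos()-tip(0))
if not hit:
    ctrl.grip(0.0,30); w=ctrl.get_grip_width(); print("w",w,ctrl.get_grasp_force(),ctrl.get_force())
    if .012<w<.02:
        for th in np.arange(.2,1.81,.2):
            if ctrl.line_to(list(tip(th)),rate=.08,threshold=20): print("stopped");break
            print(round(th,1),np.round(ctrl.get_force(),1),round(ctrl.get_grip_width(),4))
print(ctrl.get_clock())
a=[cv2.resize(ctrl.read_camera(n)["img"][y:y+200,x:x+200,::-1],None,fx=2,fy=2) for n,x,y in(("top",80,120),("side",160,150))]
cv2.imwrite("pics/c2.png",np.hstack(a))
```

```text
hit False [0.00053208 0.00018089 0.00041456]
w 0.015075348932228764 32.997955083847046 [0.0641527  3.28264841 1.66571813]
0.2 [ 0.   6.4 -2. ] 0.0152
0.4 [-0.   5.3 -0.4] 0.0151
0.6 [-0.2  5.3 -0.6] 0.0151
0.8 [-2.7  4.7  0.7] 0.0154
1.0 [-2.5  7.2  2.3] 0.0157
1.2 [-2.6  4.6  2.4] 0.0158
1.4 [-1.9  6.1  2.2] 0.015
1.6 [-1.2  4.9  3.4] 0.0158
1.8 [0.4 6.  2.5] 0.0157
8.875
```

View pics/c2.png

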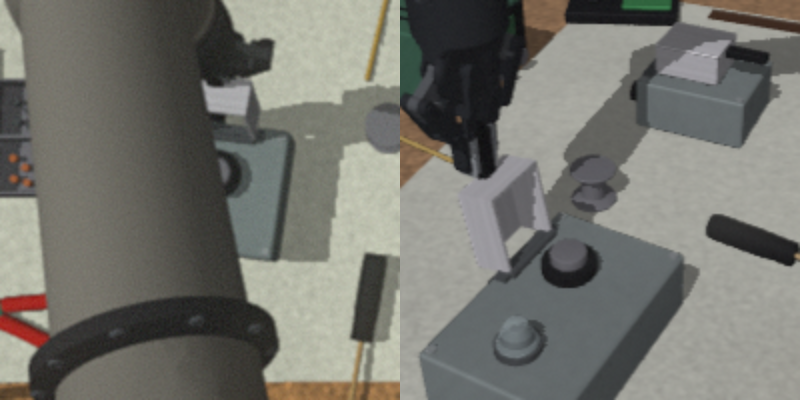

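The guard is open and held at about 1.8 rad, and the button is exposed. Now I'll release, lift clear, and check that the guard stays before pressing.

Run:
```python
from h import *
from rig import ctrl
import cv2
ctrl.grip(0.05)
ctrl.line_to(list(tip(1.8,70)),rate=.12)
ctrl.grip(0.0)
ctrl.line_to(list(W(p,(12.5,-35,205))),rate=.12)
ctrl.line_to(list(W(p,(12.5,-35,105))),rate=.12,threshold=8)
print(ctrl.get_clock(),ctrl.get_ee_pos()-W(p,(12.5,-35,105)),ctrl.get_force(),ctrl.get_grip_width())
a=[cv2.resize(ctrl.read_camera(n)["img"][y:y+200,x:x+200,::-1],None,fx=2,fy=2) for n,x,y in(("top",80,120),("side",160,150))]
cv2.imwrite("pics/c3.png",np.hstack(a))
```

```text
12.5417 [0.00079093 0.00023742 0.00074426] [-0.18894988 -0.23944817  0.2530587 ] 9.782385429627476e-05
```

View pics/c3.png

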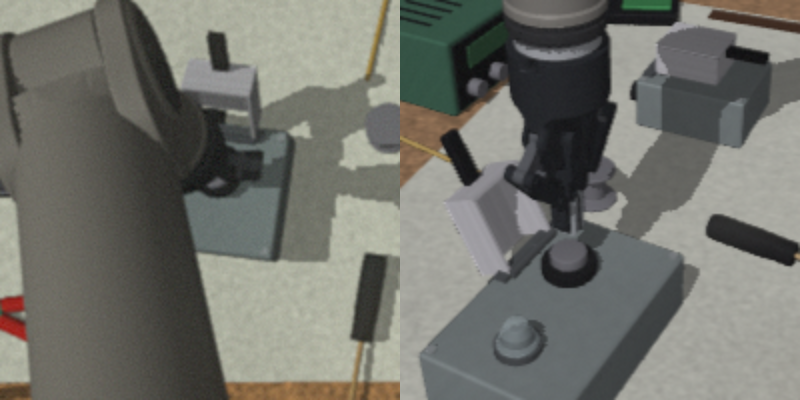

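The guard rests on its stop with the closed fingers above the button (side crop: cap at about 570,253, fingertips at 572,222). Now the press, guarded by force.

Run:
```python
from h import *
from rig import ctrl
import cv2
h=ctrl.line_to(list(W(p,(12.5,-35,71))),rate=.025,threshold=15)
print(h,ctrl.get_ee_pos()[2],ctrl.get_force()); ctrl.hold(.3); print(ctrl.get_ee_pos()[2],ctrl.get_force())
ctrl.line_to(list(W(p,(12.5,-35,110))),rate=.06)
ctrl.line_to(list(W(p,(-40,-35,230))),rate=.15)
ctrl.hold(.5)
print(ctrl.get_clock(),ctrl.get_force())
a=[cv2.resize(ctrl.read_camera(n)["img"][y:y+200,x:x+200,::-1],None,fx=2,fy=2) for n,x,y in(("top",80,120),("side",160,150))]
cv2.imwrite("pics/c4.png",np.hstack(a))
```

```text
True 0.07820426201172911 [-0.25643503 -0.61960173  5.92004318]
0.07816875627275631 [-1.30788514  0.24750239  5.42190311]
16.1917 [-0.22996822 -0.3578807   1.0724031 ]
```

View pics/c4.png

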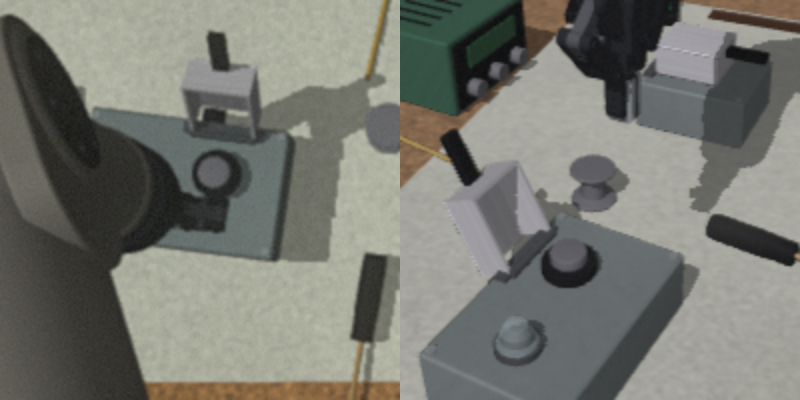

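The threshold tripped on a transient: at z 0.0782 the static force was only about 5.5 N, so the button may not have been fully in. I'll press again in 1 mm steps until it bottoms out hard.

Run:
```python
from h import *
from rig import ctrl
import cv2
ctrl.line_to(list(W(p,(12.5,-35,110))),rate=.15)
ctrl.line_to(list(W(p,(12.5,-35,85))),rate=.06)
for z in np.arange(82,69,-1.):
    ctrl.line_to(list(W(p,(12.5,-35,z))),rate=.02,threshold=30)
    f=ctrl.get_force(); print(z,round(ctrl.get_ee_pos()[2],4),np.round(f,1))
    if f[2]>17: break
ctrl.hold(.3); print(ctrl.get_ee_pos()[2],ctrl.get_force())
c=ctrl.read_camera("side")["img"][150:350,160:360,::-1]
ctrl.line_to(list(W(p,(12.5,-35,110))),rate=.06)
ctrl.line_to(list(W(p,(-40,-35,230))),rate=.15)
ctrl.hold(.5)
print(ctrl.get_clock(),ctrl.get_force())
a=[cv2.resize(i,None,fx=2,fy=2) for i in(c,ctrl.read_camera("side")["img"][150:350,160:360,::-1])]
cv2.imwrite("pics/c5.png",np.hstack(a))
```

```text
82.0 0.0824 [0.4 0.2 2.1]
81.0 0.0814 [-0.8  0.2  3.7]
80.0 0.0803 [1.7 1.2 2.6]
79.0 0.0793 [ 0.8 -0.2  4.5]
78.0 0.0782 [1.4 1.  5.5]
77.0 0.0781 [ 0.4 -0.7  8.9]
76.0 0.078 [-1.3 -1.2 14.6]
75.0 0.0779 [-3.7 -1.7 18.8]
0.0778669427284268 [-3.71084441 -1.00243555 18.64895506]
22.5417 [ 0.91025196 -0.74673895 -0.51064901]
```

View pics/c5.png

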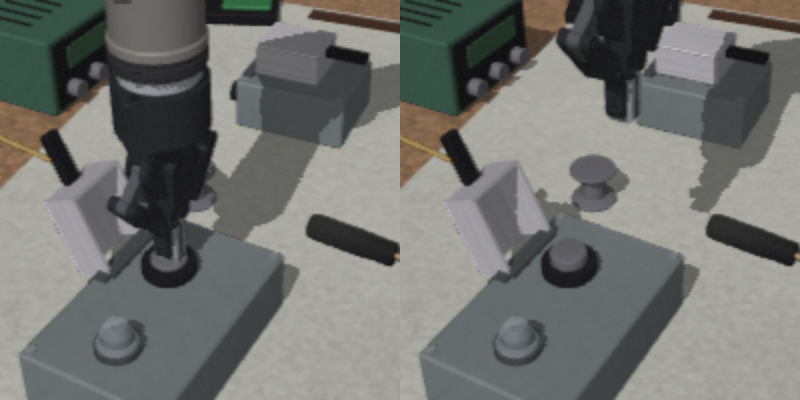

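The button bottomed hard, with force rising to 18.6 N and no further travel, and it sprang back when released. The guard still stands open on its stop and the arm is clear, so I'm handing in.

```bash
python3 -c "
from rig import ctrl
print(ctrl.hand_in())"
```

```text
the job is handed in; nothing more can be done
None
```

I opened the drill's guard onto its stop, pressed the start button fully in and let it go, left the guard standing open and never touched the fan box; the job is handed in, although the signal lamp showed no visible change in the pictures.

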